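# Move a hanging spice tube from one rail to the next

## Robot

A 6-joint arm with a two-finger parallel gripper is mounted at the origin on the work surface. World frame = base frame: x ahead of the robot, y to its left, z up, the work surface at z = 0. Lengths are in m, angles in degrees, forces in N, time in s.
With the tool pointing down it reaches from about 0.4 to 0.825 m from the base axis. Payload 7 kg.
Tool frame: the origin (TCP) lies midway between the tips of the shut fingers; the grasp point (between the pads) lies 19 mm behind it; z points along the fingers, y is the line along which they close (so a half turn about z gives the same grasp; the last joint's range is limited). The gripper opens to 88 mm and grips with 3 to 60 N. Pads are 19 mm wide; open, the fingers measure 130 mm over their backs; the gripper's body (78 mm by 193 mm) begins 47 mm behind the grasp point.
Start: joints at [84.231, 20.546, 0.682, 0, -70.136, -16.507], TCP at [0.256, 0.625, 0.188] pointing down, gripper open.
Joint ranges: [-176.03, 176.03], [-82.01, 121.73], [-58.28, 71.71], [-173.87, 95.51], [-174.79, -0.11], [-173.66, 173.66]. Speed limits (degrees/s): [136.94, 136.94, 172.46, 180, 180, 180].

## Interface

Orientations are given as [roll, pitch, yaw] about the fixed x, y, z axes, in that order (R = Rz(yaw) Ry(pitch) Rx(roll)).
In Python, from plant import ctrl, viewer, close_job gives the robot as it stands. The module is installed in compiled form; this text tells all that it offers.
- The arm moves only by the tool step_arm, never from a script. Its argument "moves" is a list that holds one entry, the list of rows, each a list of 5 numbers: the shift along the world's x, y, z in cm, then the turn about the world's z in rad, then the finger opening in cm, from 0 to 8.76. In form: [[[tx, ty, tz, twist, grip], ...]]. A call has 1 to 10 rows; each row shifts and turns the commanded pose from where the row before left it; what a row does not reach is not made up. A row lasts 1/10 s, in which the tool goes at most 50 mm and 8.59 degrees, less where a joint would pass 70% of its speed; a pose out of reach is approached as far as the arm can. A call with a gripper value outside its range is refused whole. The fingers move at their own pace and stop on an object; the grip force is fixed at half the most. Time passes only in rows, so rows that do not move let the fingers close. It gives the time, the measured TCP pose, the force, the opening and the grip force at its end, in the units of the state.
- ctrl.get_obs(): the state, without advancing time (a new reading comes with each control period).
- viewer.snapshot(name): name is "scene" or "top"; returns (picture, depth): 384x512x3 uint8, blue, green, red; 384x512 float32, m along the optical axis (not along the pixel's ray), 0 where there is no reading.
- viewer.camera_info(name): a dict with "camera_matrix" (3x3 intrinsics, pixels), "eye" and "orientation" of the camera in the world. Camera axes: x right, y down, z forward; pixel columns grow to the right and rows downward; lengths in m; the calibration is good to about 2 mm. A picture is of the moment at which its call begins. camera_info takes no time and is no camera call.
- close_job(): hands the job in; it is judged then, once.
The state is a dict: "clock": time; "joint_pos": joint angles; "qvel": joint speeds; "tau": joint torques, N m; "tool_pos": TCP position; "orientation": TCP orientation; "force": force on the tool from outside, world axes, zero at the start; "moment": the same for the moment, N m; "opening": finger opening in m; "gripper_force": force on a finger pad.
Only numpy, scipy, OpenCV 4.12 (cv2) and the standard library are available. Lean on these libraries where they do the work, as an engineer would, in place of code of your own. Each camera call takes 0.05 s, during which the arm holds its last target. There are 200 camera calls.

## Task

Take the hanging spice tube nearest the open end of the lower rail, slide it out over that rail's turned-up end stop, bring it in over the end stop of the next rail up, let it down to hang there, slide it along gently until its cap is snug against the thumbscrew stop, and let go. The tubes are thin glass, so do not push, pull or knock the tube hard against the rails or the stop; leave the stop and the other things where they are.

Things in the scene. Friction and masses are not known exactly. Their poses are not given: they have to be found in the camera images.
- tube: Spice tube to move: the one nearest rail 1's open end, its axis 40 to 105 mm inside; all tubes are alike. Origin on its axis at the cork ring's underside, which rests on the rail; z up. Below: glass neck, diameter 20, 15 long, then a flat shoulder and glass body, diameter 30, down to 105 below. Body too wide for the slot. 90 to 170 g. Thin glass: keep it below about 12 N against rails and stop.
- tube_cap (a point): On the tube's axis, 19 mm above its origin: middle of its stainless cap, diameter 36, 4 to 34 mm above the origin; grip here across the rail. Under the cap a cork ring, diameter 35, 4 thick.
- rack: Fixed stand of clear acrylic tiers in the grey drawer. Origin on the drawer floor under the middle of rail 1; y runs along the rails to their open ends, x across to the next tier, z up. Rail 1: x 0, top 118 mm up; rail 2: x 115, top 148 up. Each 85 wide, y -110 to 110, 4 thick, with a 25 mm slot edged by steel strips; walls below, 77 apart; closed at y -110 by a plate 10 above the rail.
- rail1_end (a point): Middle of rail 1's open end: slot centre line, rail top, outer face of its end stop; axes as rack, +y points out. End stop of each rail: both steel strips turned up, 6 high, 4 thick. A tube can pass it only raised 6 to 11 mm from its hang: lower, the cap strikes the end stop; higher, the shoulder meets the rail's underside.
- rail2_end (a point): The same point on rail 2. 60 mm beyond both ends is clear. The thumbscrew stop on rail 2 is an aluminium block astride the slot, 46 wide, 14 along the rail, 22 high, screw head to 34 high, clamped (it slips if shoved with some 30 N); its flat face towards the open end lies anywhere 75 to 155 mm inside this point. Its place is not reported: find it by feel or sight.
- tube_b: Bystander: like tube, hanging deeper in rail 1. Origin as tube.
- tube_c: Bystander: like tube, hanging at the closed end of rail 2, behind the thumbscrew stop. Origin as tube.
- tin: Bystander: round aluminium tin with a button lid, diameter 66, 47 high, on the low acrylic step in front of rail 1. Origin under its centre.
- scoop: Bystander: green silicone pinch scoop, about 94 long, 32 wide, 18 high, on the same low step. Origin at its underside near its middle.
Not all that is in view belongs to the job. What is shaped like the tube but blue, pink or yellow is not meant.

How it is judged (in metres and radians):
On the way, in this order (a step that is already met when the one before it is completed fails the run):
1. the tube, held by the robot, has come out over the end stop of the lower rail (y of tube in the frame of rail1_end above 0.012 m and contact force between tube and the fingers above 0.5 N), for 0.05 s.
2. the tube hangs in the slot of the upper rail, let down behind its end stop (x of tube in the frame of rail2_end between -0.004 and 0.004 m and z of tube in the frame of rail2_end between -0.003 and 0.003 m and y of tube in the frame of rail2_end below -0.018 m), for 0.1 s.
3. hanging there, its cap has been brought up against the thumbscrew stop (x of tube in the frame of rail2_end between -0.004 and 0.004 m and z of tube in the frame of rail2_end between -0.003 and 0.003 m and contact force between tube and stop_block above 0.5 N), for 0.02 s.
At the end, for the whole second after the job is handed in: The tube hangs upright and at rest in the slot of the upper rail, cap resting on the rail (within 3 mm in height, 4 mm across), the gap between its cap and the thumbscrew stop under 2 mm (its axis within 27 mm of the middle of the stop's block, 14 mm thick) (x of tube in the frame of rail2_end between -0.004 and 0.004 m and z of tube in the frame of rail2_end between -0.003 and 0.003 m and horizontal distance between tube and stop_block below 0.027 m and angle between tube's own z axis and vertical below 0.08 rad and linear speed of tube below 0.02 m/s and angular speed of tube below 0.3 rad/s); the robot touches nothing.
It fails at once if the tube is pushed, pulled or knocked against the rails or the stop with over 15 N (contact force between tube and rack above 15 N).
It fails at once if a tube other than the one asked for, the tin or the scoop is moved over 12 mm (distance of any of tube_b, tube_c, tin, scoop from where it was at the start of the episode above 0.012 m).
It fails at once if the thumbscrew stop is shoved over 3 mm out of its place (distance of stop_block from where it was at the start of the episode above 0.003 m).
It also fails if it takes over 72 s, if anything falls off the work surface, if the arm or the gripper's body presses on something with over 40 N, if the wrist force passes 120 N, or if a joint passes its speed limit or range.

## Working session

There is one attempt and no reset: what is moved stays moved. The work goes in short steps, Python scripts to look and compute and a tool call to move; the robot and the scene stay as the last step left them, time stands still between calls to the robot, and variables do not carry over. Pictures are saved under pics/ and viewed, at most 11 in all, crops included, and the job is handed in when it is done.

Besides the shell and the picture viewer there is one more tool, called after "Request:" in YAML: its name, and indented under it one key for each argument. step_arm: Moves the arm, as the interface text tells. Its arguments: {"type":"object","properties":{"moves":{"type":"array","items":{"type":"array","items":{"type":"array","items":{"type":"number"}}}}},"required":["moves"]}

```bash
mkdir -p pics
cat > h.py <<'E'
import numpy as np, cv2
from plant import ctrl, viewer
def snap(n,tag):
    im,d=viewer.snapshot(n); cv2.imwrite(f'pics/{tag}.png',im); np.save(f'{tag}.npy',d); return im,d
def pts(n,d):
    c=viewer.camera_info(n);K=np.array(c['camera_matrix']);o=np.array(c['orientation'])
    if o.shape!=(3,3):
        from scipy.spatial.transform import Rotation as R
        o=R.from_euler('xyz',o.ravel(),degrees=True).as_matrix()
    v,u=np.mgrid[:d.shape[0],:d.shape[1]]
    P=np.stack([(u-K[0,2])/K[0,0]*d,(v-K[1,2])/K[1,1]*d,d],-1)
    return P@o.T+np.array(c['eye'])
E
python3 - <<'E'
from h import *
a,_=snap('scene','s0'); b,_=snap('top','t0')
for n in('scene','top'): print(viewer.camera_info(n))
print(ctrl.get_obs())
E
```

```text
{'camera_matrix': array([[388.71947077,   0.        , 258.51375434],
       [  0.        , 388.71947077, 193.78489773],
       [  0.        ,   0.        ,   1.        ]]), 'eye': array([ 1.25144022, -0.53396565,  0.65131524]), 'orientation': array([-123.10939931,    1.51467239,   54.78485416])}
{'camera_matrix': array([[347.22004545,   0.        , 259.88172132],
       [  0.        , 347.22004545, 187.30080283],
       [  0.        ,   0.        ,   1.        ]]), 'eye': array([ 0.53048124, -0.10659035,  0.86648014]), 'orientation': array([-1.72759476e+02,  1.33777398e-01, -8.90631864e+01])}
{'clock': 0.1, 'joint_pos': array([ 8.42283782e+01,  2.05872330e+01,  6.37572866e-01, -1.72761174e-02,
       -7.01329022e+01, -1.65061137e+01]), 'qvel': array([-0.05645339, -0.07622052,  0.0990106 ,  0.12215453,  0.06810905,
        0.09840803]), 'tau': array([-1.00820806e-03, -5.84162772e+01,  2.93750989e+01,  7.01544151e+00,
        1.02158601e-02, -4.71357362e-05]), 'tool_pos': array([0.25574496, 0.6241487 , 0.18730793]), 'orientation': array([ 1.79916225e+02, -7.88745542e-03, -2.22836126e+01]), 'force': array([ 0.28112859,  0.10197402, -0.3617755 ]), 'moment': array([ 0.01245845, -0.00781408, -0.06759019]), 'gripper_force': 0.0, 'opening': 0.08756483433142241}
```

View pics/s0.png

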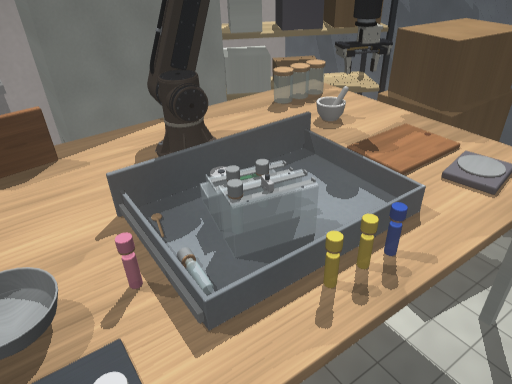

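View pics/t0.png

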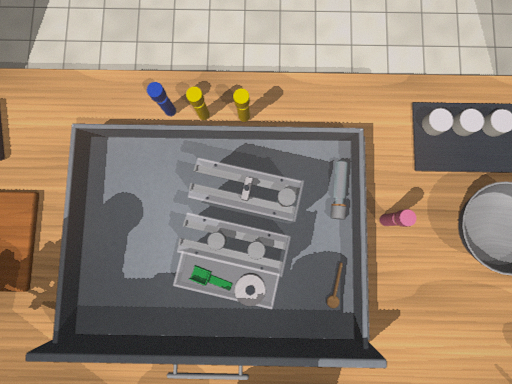

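Run:
```python
from h import *
im=cv2.imread('pics/t0.png'); c=im[150:315,165:315]; cv2.imwrite('pics/t0c.png',cv2.resize(c,None,fx=3.6,fy=3.6,interpolation=cv2.INTER_CUBIC))
P=pts('top',np.load('t0.npy'))
for n,(u,v) in dict(tube=(217,240),b=(257,250),c=(287,196),stop=(247,186),tin=(250,289)).items():
    Q=P[v-6:v+7,u-6:u+7].reshape(-1,3); z=np.percentile(Q[:,2],90); print(n,Q[abs(Q[:,2]-z)<.006].mean(0),z)
    # cap segmentation in wider window
    Q=P[v-14:v+15,u-14:u+15].reshape(-1,3); s=Q[abs(Q[:,2]-z)<.006]; print('  ',len(s),(s.min(0)+s.max(0))/2,np.ptp(s,axis=0))
print(P[330,250],P[150,130])
```

```text
tube [ 0.51192635 -0.01911693  0.16441256] 0.16585226797060687
   252 [ 0.51099215 -0.0163667   0.16394733] [0.03377903 0.03427221 0.00735031]
b [ 0.49362869 -0.09959511  0.16453315] 0.16617234274174172
   250 [ 0.49257345 -0.09679537  0.16368176] [0.03369762 0.03416395 0.00659279]
c [ 0.59952602 -0.15654596  0.19432178] 0.19560674183680585
   260 [ 0.59880426 -0.15481814  0.1935421 ] [0.03358886 0.03519921 0.00680012]
stop [ 0.61525183 -0.07623451  0.1941931 ] 0.19396608718431457
   26 [ 0.61524392 -0.07552121  0.19468574] [0.00985227 0.00991864 0.00562535]
tin [ 0.40950697 -0.08605929  0.11300291] 0.11557460037060127
   685 [ 0.40936428 -0.08584697  0.11380232] [0.05851116 0.0596353  0.00843735]
[ 0.2996281  -0.08508081  0.01243258] [0.72872632 0.22620815 0.0105241 ]
```

View pics/t0c.png

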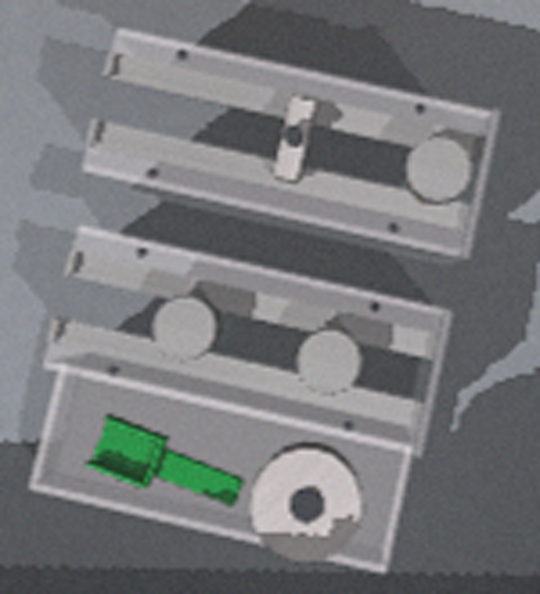

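```bash
cat > fit.py <<'E'
from h import *
def caps(P,guess):
    out=[]
    for g,zt in guess:
        m=(abs(P[...,2]-zt)<.004)&(np.hypot(P[...,0]-g[0],P[...,1]-g[1])<.024)
        q=P[m][:,:2].astype(np.float32); c,r=cv2.minEnclosingCircle(q); out.append((np.round(c,4),np.round(q.mean(0),4),round(r,4),len(q)))
    return out
E
python3 - <<'E'
from fit import *
P=pts('top',np.load('t0.npy'))
for o in caps(P,[((.511,-.017),.1645),((.4926,-.097),.1645),((.599,-.155),.1943)]): print(o)
for z,lo in((.1305,.46),(.1605,.56)):
    m=(abs(P[...,2]-z)<.005); m[:150]=0;m[315:]=0;m[:,:165]=0;m[:,315:]=0
    m=cv2.morphologyEx(m.astype(np.uint8),cv2.MORPH_CLOSE,np.ones((5,5)))
    n,l,s,_=cv2.connectedComponentsWithStats(m); k=1+s[1:,4].argmax()
    q=P[(l==k)&(abs(P[...,2]-z)<.005)]
    print(z,np.round(np.median(q[:,2]),4),cv2.minAreaRect(q[:,:2].astype(np.float32)),len(q))
m=(P[...,2]>.174)&(np.hypot(P[...,0]-.613,P[...,1]+.074)<.035)
print(cv2.minAreaRect(P[m][:,:2].astype(np.float32)),P[m].mean(0), P[m][:,2].max())
for (cx,cy),y0 in (((72,262),'r1a'),((60,330),'r1b'),((114,65),'r2a'),((97,133),'r2b')):
    u=int(165+cx/3.6);v=int(150+cy/3.6); print(y0,np.round(P[v-1:v+2,u-1:u+2].reshape(-1,3).mean(0),4))
E
```

```text
(array([ 0.511 , -0.0165]), array([ 0.5108, -0.0165], dtype=float32), 0.0177, 251)
(array([ 0.4935, -0.097 ]), array([ 0.4935, -0.097 ], dtype=float32), 0.0179, 249)
(array([ 0.599, -0.155]), array([ 0.5986, -0.155 ], dtype=float32), 0.0179, 259)
0.1305 0.1305 ((0.4772554934024811, -0.04137677699327469), (0.21988478302955627, 0.030836686491966248), 78.2249526977539) 1476
0.1605 0.1603 ((0.5911199450492859, -0.06525710970163345), (0.22034114599227905, 0.03296662122011185), 78.09305572509766) 1533
((0.6152042746543884, -0.07593876868486404), (0.013903627172112465, 0.045309796929359436), 78.56178283691406) [ 0.61474276 -0.07601552  0.18402047] 0.19749841779412902
r1a [0.5475 0.0527 0.134 ]
r1b [0.5079 0.0598 0.1323]
r2a [0.6579 0.0288 0.1619]
r2b [0.6202 0.0372 0.1635]
```

Candidates in the top picture: the cap at (217,240) on rail 1 near its open left end, the cap at (257,250) deeper on rail 1, and the cap at (287,196) behind the stop on rail 2. The coloured tubes at (160,98), (198,102), (243,104) and (398,218) are decoys, and a loose tube lies at (340,188). I choose (217,240). The crop confirms it: the turned-up end stops are on the left, and the thumbscrew stop is at about (247,188).

Request:
step_arm:
  moves:
    - [[0, 0, 3.5, 0, 8.7], [0, -1, 3.5, -0.06, 8.7], [1.3, -3.2, 2.3, -0.07, 8.7], [1.3, -3.2, 0, -0.07, 8.7], [1.3, -3.2, 0, -0.07, 8.7], [1.3, -3.2, 0, -0.07, 8.7], [1.3, -3.2, 0, -0.07, 8.7], [1.3, -3.2, 0, -0.07, 8.7], [1.3, -3.2, 0, -0.07, 8.7], [1.3, -3.2, 0, -0.07, 8.7]]

```text
clock: 1.1
tool_pos: [0.36, 0.357, 0.2809]
orientation: [180.0, -0.0, -58.0]
force: [0.2, 0.6, -0.0]
opening: 0.0871
gripper_force: 0.0
```

Request:
step_arm:
  moves:
    - [[1.3, -3.2, 0, -0.07, 7], [1.3, -3.2, 0, -0.07, 6], [1.3, -3.2, 0, -0.07, 6], [1.3, -3.2, 0, -0.07, 6], [1.3, -3.2, 0, -0.07, 6], [1.3, -3.2, 0, -0.07, 6], [1.3, -3.2, 0, -0.07, 6], [1.3, -3.2, 0, -0.07, 6], [1.3, -3.2, 0, -0.07, 6], [0, 0, 0, 0, 6]]

```text
clock: 2.1
tool_pos: [0.4773, 0.0676, 0.2807]
orientation: [180.0, -0.1, -94.2]
force: [0.3, 0.1, -0.4]
opening: 0.0602
gripper_force: 0.0
```

Request:
step_arm:
  moves:
    - [[1.1, -2.8, 0, -0.045, 6], [1.1, -2.8, 0, -0.045, 6], [1.17, -2.81, 0, -0.0435, 6], [0, 0, -3.5, 0, 6], [0, 0, -3.5, 0, 6], [0, 0, 0, 0, 6], [0, 0, 0, 0, 6]]

```text
clock: 2.8
tool_pos: [0.5106, -0.0135, 0.2117]
orientation: [180.0, -0.1, -101.5]
force: [-0.3, 0.0, 0.9]
opening: 0.0602
gripper_force: 0.0
```

Run:
```python
from h import *
a,_=snap('scene','s1'); b,_=snap('top','t1')
A=cv2.resize(a[130:250,170:330],None,fx=2.5,fy=2.5,interpolation=2); B=cv2.resize(b[150:310,140:340],None,fx=2,fy=2,interpolation=2)
h=max(A.shape[0],B.shape[0]); f=lambda x:cv2.copyMakeBorder(x,0,h-x.shape[0],0,0,0)
cv2.imwrite('pics/c1.png',np.hstack([f(A),f(B)]))
print(ctrl.get_obs()['tool_pos'],ctrl.get_obs()['orientation'])
```

```text
[ 0.51174554 -0.01304949  0.21314899] [-1.79855723e+02  3.87516707e-02 -1.01486533e+02]
```

View pics/c1.png

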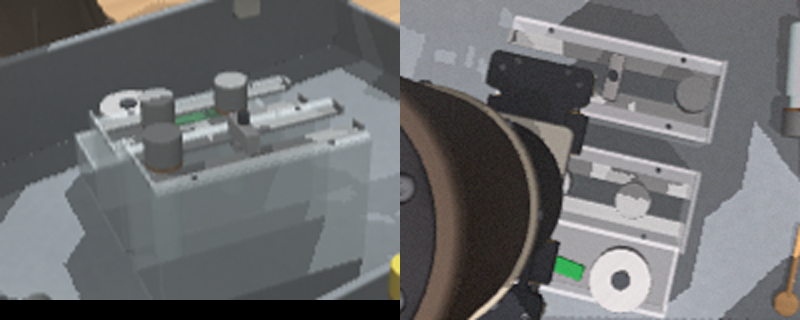

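The top view is blocked by the wrist over the tube. In the scene crop the chosen cap is at (230,90) with one fingertip above it at (245,5), so I need a taller crop.

Run:
```python
from h import *
a=cv2.imread('pics/s1.png')
cv2.imwrite('pics/c2.png',cv2.resize(a[60:220,190:350],None,fx=3.6,fy=3.6,interpolation=2))
P=pts('scene',np.load('s1.npy'))
# tube cap top as seen by scene camera, and fingertip
m=(abs(P[...,2]-.1645)<.005)&(np.hypot(P[...,0]-.511,P[...,1]+.0165)<.026)
print(m.sum(),cv2.minEnclosingCircle(P[m][:,:2].astype(np.float32)))
m=(P[...,2]>.205)&(P[...,2]<.235)&(np.hypot(P[...,0]-.511,P[...,1]+.0165)<.08)
q=P[m]; n,l=cv2.connectedComponents(m.astype(np.uint8))
for k in range(1,n):
    q=P[l==k]
    if len(q)>10: print(len(q),np.round([q.min(0),q.max(0)],4).tolist(),np.argwhere(l==k).mean(0))
```

```text
87 ((0.5127502679824829, -0.01726294681429863), 0.018428169190883636)
```

View pics/c2.png

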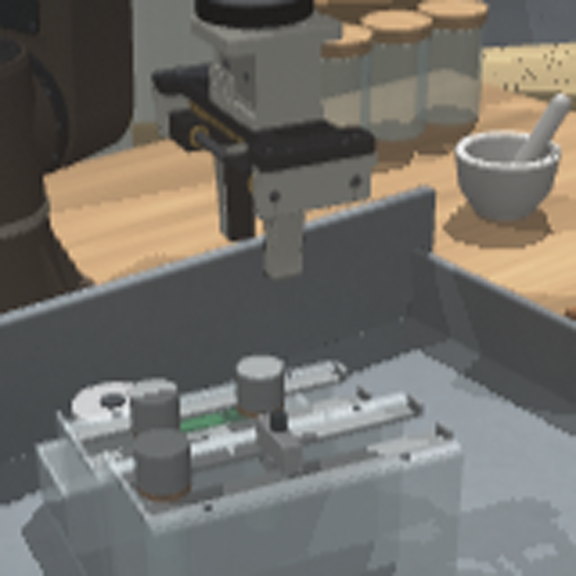

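The gripper straddles the chosen cap at crop (260,380). The near fingertip is at crop (283,270) and the far one at (237,235). I'll check the height of the near fingertip.

Run:
```python
from h import *
d=np.load('s1.npy');P=pts('scene',d)
for v in range(118,140,2): print(v,[np.round(P[v,u],3).tolist() for u in (265,268,271)])
```

```text
118 [[0.591, -0.061, 0.321], [0.592, -0.053, 0.32], [0.592, -0.045, 0.318]]
120 [[0.553, -0.034, 0.298], [0.56, -0.03, 0.299], [0.558, -0.02, 0.296]]
122 [[0.552, -0.033, 0.292], [0.559, -0.03, 0.294], [0.559, -0.021, 0.291]]
124 [[0.553, -0.034, 0.288], [0.558, -0.029, 0.288], [0.559, -0.021, 0.286]]
126 [[0.552, -0.033, 0.282], [0.555, -0.027, 0.281], [0.558, -0.02, 0.281]]
128 [[0.551, -0.033, 0.277], [0.555, -0.027, 0.276], [0.557, -0.019, 0.275]]
130 [[0.553, -0.034, 0.272], [0.553, -0.025, 0.27], [0.554, -0.018, 0.268]]
132 [[0.551, -0.033, 0.266], [0.556, -0.028, 0.267], [0.554, -0.018, 0.263]]
134 [[0.551, -0.033, 0.261], [0.555, -0.027, 0.261], [0.557, -0.019, 0.259]]
136 [[0.555, -0.036, 0.258], [0.552, -0.025, 0.254], [0.553, -0.016, 0.252]]
138 [[0.286, 0.156, 0.099], [0.284, 0.17, 0.094], [0.286, 0.181, 0.092]]
```

Run:
```python
from h import *
print(ctrl.get_obs()['tool_pos'],ctrl.get_obs()['clock'])
a,d=snap('scene','s2');P=pts('scene',d)
for v in range(128,160,2): print(v,[np.round(P[v,u],3).tolist() for u in (265,268,271)])
o=ctrl.get_obs();print(o['tool_pos'],o['orientation'],o['joint_pos'],o['clock'])
```

```text
[ 0.51174554 -0.01304949  0.21314899] 2.9
128 [[0.551, -0.033, 0.276], [0.555, -0.027, 0.276], [0.556, -0.019, 0.274]]
130 [[0.552, -0.034, 0.272], [0.555, -0.027, 0.271], [0.556, -0.019, 0.269]]
132 [[0.551, -0.033, 0.266], [0.555, -0.027, 0.266], [0.557, -0.019, 0.264]]
134 [[0.552, -0.034, 0.262], [0.557, -0.028, 0.262], [0.557, -0.02, 0.259]]
136 [[0.286, 0.156, 0.106], [0.554, -0.026, 0.255], [0.283, 0.183, 0.097]]
138 [[0.282, 0.159, 0.097], [0.284, 0.17, 0.094], [0.285, 0.181, 0.091]]
140 [[0.287, 0.155, 0.092], [0.285, 0.169, 0.088], [0.285, 0.181, 0.084]]
142 [[0.281, 0.16, 0.081], [0.287, 0.168, 0.081], [0.287, 0.18, 0.078]]
144 [[0.279, 0.16, 0.073], [0.283, 0.17, 0.072], [0.286, 0.181, 0.07]]
146 [[0.284, 0.157, 0.069], [0.284, 0.169, 0.065], [0.284, 0.182, 0.061]]
148 [[0.283, 0.157, 0.061], [0.286, 0.168, 0.058], [0.282, 0.184, 0.052]]
150 [[0.286, 0.155, 0.055], [0.285, 0.168, 0.051], [0.281, 0.184, 0.044]]
152 [[0.288, 0.154, 0.049], [0.287, 0.167, 0.044], [0.283, 0.183, 0.037]]
154 [[0.285, 0.156, 0.039], [0.285, 0.168, 0.035], [0.286, 0.181, 0.031]]
156 [[0.285, 0.156, 0.031], [0.282, 0.17, 0.026], [0.284, 0.182, 0.022]]
158 [[0.285, 0.155, 0.024], [0.284, 0.169, 0.019], [0.285, 0.181, 0.015]]
[ 0.51176579 -0.01296576  0.21321261] [-1.79837394e+02  6.25595072e-02 -1.01490946e+02] [ 2.05812808e+01  3.97654406e+00 -1.74572829e+01  3.58488860e-02
 -6.83951696e+01 -3.20854654e+01] 2.95
```

Seen by the camera, the fingertips are about 40 mm higher than the reported TCP. I'll go down in steps and trust the camera.

Request:
step_arm:
  moves:
    - [[0, 0, -2, 0, 6], [0, 0, -1.5, 0, 6], [0, 0, 0, 0, 6], [0, 0, 0, 0, 6], [0, 0, 0, 0, 6]]

```text
clock: 3.45
tool_pos: [0.5115, -0.0133, 0.1777]
orientation: [-179.9, 0.0, -101.5]
force: [-0.0, 0.3, 0.9]
opening: 0.0601
gripper_force: 0.0
```

```bash
cat > fing.py <<'E'
from h import *
def fing(d,xy,half,ztop):
    P=pts('scene',d); ex=np.array([.9787,-.2054]);ey=np.array([.2054,.9787])
    R=P[...,:2]-xy; X=R@ex;Y=R@ey
    m=(X>half-.004)&(X<half+.03)&(abs(Y)<.025)&(P[...,2]>ztop)&(P[...,2]<ztop+.16)
    print('  z   n  X[min med max] Y[min max]  cols')
    for v in np.where(m.any(1))[0][::2]:
        k=m[v]; print(v,np.round(np.median(P[v][k][:,2]),4),k.sum(),np.round([X[v][k].min(),np.median(X[v][k]),X[v][k].max()],4),np.round([Y[v][k].min(),Y[v][k].max()],4))
E
python3 - <<'E'
from fing import *
a,d=snap('scene','s3'); o=ctrl.get_obs(); print(o['tool_pos'],o['orientation'],o['force'])
fing(d,np.array([.511,-.0165]),.03,.17)
E
```

```text
[ 0.51139608 -0.01327012  0.17751022] [-1.79890549e+02  4.64991006e-02 -1.01528220e+02] [ 0.33248935 -0.00107189  0.32888556]
  z   n  X[min med max] Y[min max]  cols
106 0.3286 6 [0.0297 0.0485 0.0512] [-0.0213  0.0224]
108 0.3265 22 [0.0323 0.0494 0.0582] [-0.0226  0.025 ]
110 0.3255 15 [0.0271 0.0509 0.0588] [-0.0231 -0.0015]
112 0.3221 4 [0.0371 0.0512 0.059 ] [-0.0224 -0.0217]
116 0.3072 2 [0.0343 0.0359 0.0374] [-0.024  -0.0228]
134 0.262 9 [0.0475 0.0501 0.0521] [-0.0081  0.0135]
136 0.2558 11 [0.0362 0.0477 0.0516] [-0.0082  0.0134]
138 0.2504 10 [0.0371 0.0478 0.0489] [-0.0085  0.0107]
140 0.2443 10 [0.0313 0.0453 0.0489] [-0.0083  0.0115]
142 0.2389 10 [0.0367 0.0443 0.0478] [-0.0085  0.0125]
144 0.2337 9 [0.0351 0.0438 0.0467] [-0.0087  0.0111]
146 0.2278 10 [0.0358 0.0444 0.0464] [-0.0084  0.0127]
148 0.2221 10 [0.0317 0.0445 0.048 ] [-0.0093  0.0128]
```

Request:
step_arm:
  moves:
    - [[0, -0.25, -1.5, -0.006, 5.6], [0, 0, -1.5, 0, 5.6], [0, 0, -0.8, 0, 5.6], [0, 0, -0.5, 0, 5.6], [0, 0, 0, 0, 5.6], [0, 0, 0, 0, 5.6]]

```text
clock: 4.1
tool_pos: [0.511, -0.0159, 0.1337]
orientation: [-180.0, 0.0, -101.9]
force: [-0.5, 0.3, 0.0]
opening: 0.0564
gripper_force: 0.0
```

Run:
```python
from fing import *
a,d=snap('scene','s4'); o=ctrl.get_obs(); print(o['tool_pos'],o['orientation'],o['force'])
fing(d,np.array([.511,-.0165]),.028,.14)
cv2.imwrite('pics/c4.png',cv2.resize(a[90:200,200:330],None,fx=5,fy=5,interpolation=2))
```

```text
[ 0.51106083 -0.01591721  0.13381634] [-1.79948912e+02  1.65053490e-02 -1.01878887e+02] [-0.19528278 -0.47536169 -0.5089319 ]
  z   n  X[min med max] Y[min max]  cols
118 0.2994 3 [0.0277 0.0492 0.0504] [-0.0214  0.0202]
120 0.2963 14 [0.0246 0.0492 0.0513] [-0.0229  0.0213]
122 0.292 22 [0.0289 0.0484 0.0519] [-0.0249  0.0233]
124 0.2878 23 [0.0275 0.0486 0.0506] [-0.0244  0.0228]
126 0.2829 21 [0.0409 0.0502 0.0569] [-0.025   0.0197]
128 0.2816 10 [0.0464 0.052  0.0553] [-0.0249 -0.0046]
130 0.2699 1 [0.0308 0.0308 0.0308] [-0.0237 -0.0237]
133 0.2625 1 [0.0316 0.0316 0.0316] [-0.0242 -0.0242]
151 0.2158 5 [0.047  0.0477 0.0496] [-0.0036  0.0078]
153 0.2099 10 [0.0344 0.0469 0.0481] [-0.0112  0.0082]
155 0.2044 10 [0.0325 0.0443 0.0471] [-0.0113  0.0079]
157 0.1977 10 [0.0345 0.0434 0.0444] [-0.0117  0.0091]
159 0.1921 10 [0.0349 0.0433 0.0444] [-0.0115  0.0098]
161 0.1861 10 [0.0331 0.0427 0.0463] [-0.0114  0.0097]
163 0.18 10 [0.0343 0.0424 0.0459] [-0.0115  0.01  ]
165 0.1754 3 [0.0411 0.0417 0.0442] [-0.0104 -0.0035]
```

View pics/c4.png

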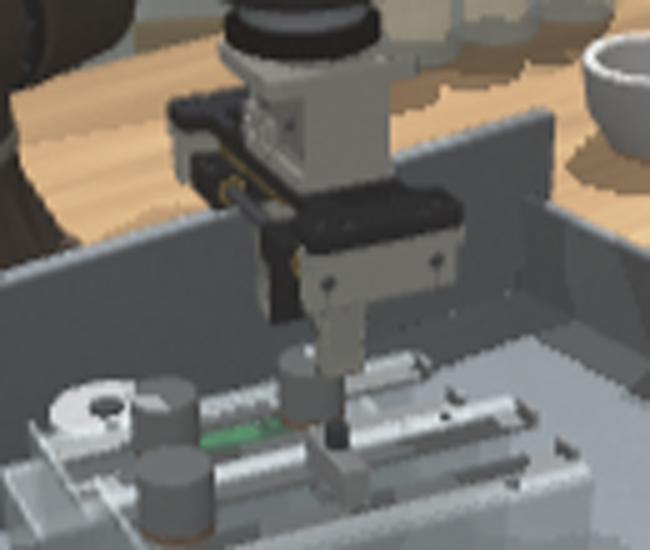

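The near fingertip at crop (340,375) ends about 10 mm above the level of the cap at crop (310,355). I'll test this by closing: there should be no contact if the camera is right.

Request:
step_arm:
  moves:
    - [[0, 0, 0, 0, 4.5], [0, 0, 0, 0, 4.0], [0, 0, 0, 0, 3.8], [0, 0, 0, 0, 3.7], [0, 0, 0, 0, 3.5], [0, 0, 0, 0, 3.3], [0, 0, 0, 0, 3.3]]

```text
clock: 4.85
tool_pos: [0.5106, -0.016, 0.1332]
orientation: [-180.0, 0.0, -101.9]
force: [0.2, -0.3, -0.2]
opening: 0.0332
gripper_force: 0.0
```

No contact at 33 mm, so the camera is right: the real tips are about 40 mm above the reported z. I'll open and descend that much further, watching the force.

Request:
step_arm:
  moves:
    - [[0, 0, 0, 0, 5.6], [0, 0, 0, 0, 5.6], [0, 0, 0, 0, 5.6], [0, 0, -0.8, 0, 5.6], [0, 0, -0.8, 0, 5.6], [0, 0, -0.5, 0, 5.6], [0, 0, 0, 0, 5.6], [0, 0, 0, 0, 5.6]]

```text
clock: 5.65
tool_pos: [0.5105, -0.0161, 0.1119]
orientation: [180.0, -0.0, -101.9]
force: [0.7, 0.3, 0.3]
opening: 0.0559
gripper_force: 0.0
```

Request:
step_arm:
  moves:
    - [[0, 0, -0.5, 0, 5.6], [0, 0, -0.4, 0, 5.6], [0, 0, -0.4, 0, 5.6], [0, 0, -0.2, 0, 5.6], [0, 0, 0, 0, 5.6], [0, 0, 0, 0, 5.6]]

```text
clock: 6.25
tool_pos: [0.5106, -0.016, 0.0972]
orientation: [-180.0, -0.0, -101.9]
force: [-0.1, 0.4, -0.4]
opening: 0.0563
gripper_force: 0.0
```

Run:
```python
from fing import *
a,d=snap('scene','s5'); o=ctrl.get_obs(); print(o['tool_pos'],o['orientation'],o['force'])
fing(d,np.array([.511,-.0165]),.03,.125)
cv2.imwrite('pics/c5.png',cv2.resize(a[120:210,220:330],None,fx=6,fy=6,interpolation=2))
```

```text
[ 0.51071437 -0.01599619  0.09728868] [-1.79988444e+02  3.39737325e-03 -1.01885930e+02] [ 0.29397891 -0.34682704 -0.36013074]
  z   n  X[min med max] Y[min max]  cols
124 0.2835 3 [0.047  0.0476 0.0479] [0.0165 0.0213]
126 0.2811 16 [0.0285 0.0473 0.0538] [-0.0224  0.0207]
128 0.2781 21 [0.0294 0.049  0.0513] [-0.0245  0.0206]
130 0.2722 21 [0.0293 0.0485 0.0511] [-0.0234  0.021 ]
132 0.2663 21 [0.0264 0.048  0.0509] [-0.0228  0.0208]
134 0.2626 21 [0.0274 0.0487 0.0521] [-0.0232  0.021 ]
136 0.2566 22 [0.029  0.0483 0.0516] [-0.0234  0.024 ]
138 0.2519 22 [0.032  0.0488 0.0514] [-0.0248  0.0226]
140 0.246 24 [0.0295 0.0493 0.0577] [-0.0248  0.0247]
142 0.2447 13 [0.0437 0.0528 0.0588] [-0.0247  0.0028]
144 0.2434 1 [0.0549 0.0549 0.0549] [-0.0244 -0.0244]
148 0.2248 1 [0.0366 0.0366 0.0366] [-0.0249 -0.0249]
165 0.1759 6 [0.0452 0.0476 0.0485] [-0.0064  0.0073]
167 0.17 10 [0.0348 0.045  0.0473] [-0.0119  0.0091]
169 0.1642 10 [0.0272 0.0446 0.0459] [-0.0116  0.0087]
171 0.1573 10 [0.0332 0.0434 0.0467] [-0.0119  0.0098]
173 0.1506 10 [0.0315 0.042  0.0453] [-0.012   0.0098]
175 0.1434 4 [0.0264 0.0429 0.0441] [0.0037 0.0199]
```

View pics/c5.png

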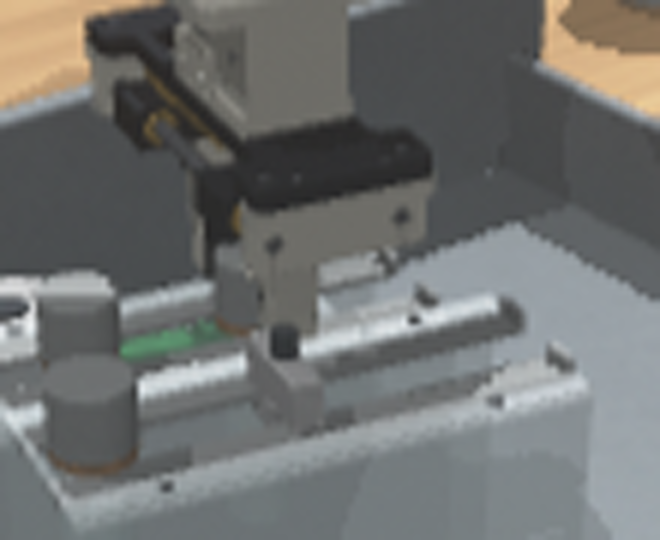

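The cap at crop (240,290) is between the fingers, and the tips are about 7 mm above the rail. Now I'll close gently.

Request:
step_arm:
  moves:
    - [[0, 0, -0.2, 0, 5.0], [0, 0, 0, 0, 4.3], [0, 0, 0, 0, 4.0], [0, 0, 0, 0, 3.8], [0, 0, 0, 0, 3.8]]

```text
clock: 6.8
tool_pos: [0.5107, -0.016, 0.0952]
orientation: [-180.0, 0.0, -101.9]
force: [0.1, 0.0, 0.2]
opening: 0.038
gripper_force: 0.3
```

Request:
step_arm:
  moves:
    - [[0, 0, 0, 0, 3.7], [0, 0, 0, 0, 3.6], [0, 0, 0, 0, 3.5]]

```text
clock: 7.1
tool_pos: [0.5107, -0.016, 0.0952]
orientation: [-180.0, 0.0, -101.9]
force: [0.8, 0.6, -0.3]
opening: 0.0354
gripper_force: 24.0
```

Request:
step_arm:
  moves:
    - [[0, 0, 0, 0, 3.2], [0, 0, 0, 0, 3.2], [0, 0, 0.2, 0, 3.2], [0, 0, 0.2, 0, 3.2], [0, 0, 0.2, 0, 3.2], [0, 0, 0.25, 0, 3.2], [0, 0, 0, 0, 3.2], [0, 0, 0, 0, 3.2]]

```text
clock: 7.9
tool_pos: [0.5106, -0.016, 0.1037]
orientation: [-180.0, 0.0, -101.9]
force: [-0.1, 0.4, -1.8]
opening: 0.0354
gripper_force: 30.0
```

Run:
```python
from h import *
a,d=snap('scene','s6'); o=ctrl.get_obs(); print(o['tool_pos'],o['force'],o['gripper_force'],o['opening'])
cv2.imwrite('pics/c6.png',cv2.resize(a[140:210,220:320],None,fx=7,fy=7,interpolation=2))
```

```text
[ 0.51051505 -0.01599734  0.10363874] [-0.6990968 -0.5701561 -2.3034294] 29.99981850385666 0.035580577719298165
```

View pics/c6.png

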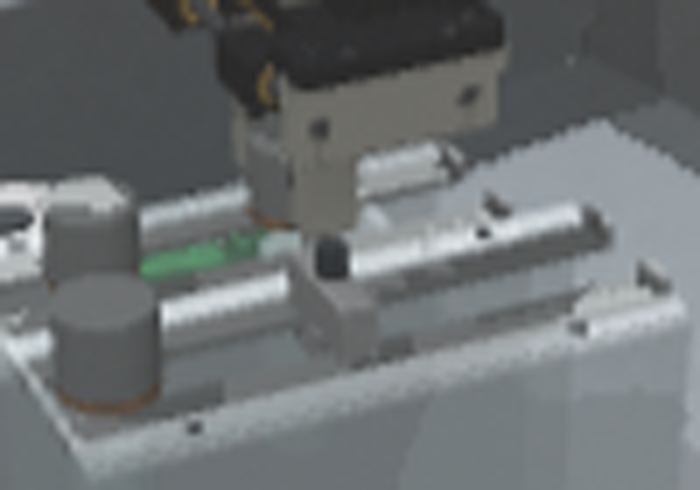

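The tube hangs in the gripper, raised 8.5 mm, with the cork at crop (270,220) clear of the rail. The force agrees with the tube's weight. Sliding out.

Request:
step_arm:
  moves:
    - [[0.144, 0.685, 0, 0, 3.2], [0.144, 0.685, 0, 0, 3.2], [0.144, 0.685, 0, 0, 3.2], [0.144, 0.685, 0, 0, 3.2], [0.144, 0.685, 0, 0, 3.2], [0.144, 0.685, 0, 0, 3.2], [0.144, 0.685, 0, 0, 3.2], [0, 0, 0, 0, 3.2]]

```text
clock: 8.75
tool_pos: [0.521, 0.0328, 0.1036]
orientation: [-180.0, 0.0, -101.8]
force: [-0.1, -0.6, -1.7]
opening: 0.0359
gripper_force: 30.0
```

Request:
step_arm:
  moves:
    - [[0.062, 0.294, 0, 0, 3.2], [0.062, 0.294, 0, 0, 3.2], [0.062, 0.294, 0, 0, 3.2], [0.062, 0.294, 0, 0, 3.2], [0, 0, 0, 0, 3.2]]

```text
clock: 9.25
tool_pos: [0.5233, 0.044, 0.1037]
orientation: [-180.0, 0.0, -101.9]
force: [0.1, -0.4, -1.3]
opening: 0.0353
gripper_force: 30.0
```

Request:
step_arm:
  moves:
    - [[0.103, 0.489, 0, 0, 3.2], [0.103, 0.489, 0, 0, 3.2], [0.103, 0.489, 0, 0, 3.2], [0.103, 0.489, 0, 0, 3.2], [0.103, 0.489, 0, 0, 3.2], [0.103, 0.489, 0, 0, 3.2], [0.103, 0.489, 0, 0, 3.2], [0.103, 0.489, 0, 0, 3.2], [0.103, 0.489, 0, 0, 3.2], [0.103, 0.489, 0, 0, 3.2]]

```text
clock: 10.25
tool_pos: [0.5335, 0.093, 0.1037]
orientation: [180.0, -0.0, -101.9]
force: [0.4, 0.5, -1.0]
opening: 0.0355
gripper_force: 30.0
```

Request:
step_arm:
  moves:
    - [[0, 0, 0, 0, 3.2], [0, 0, 1, 0, 3.2], [0, 0, 1, 0, 3.2], [0, 0, 1, 0, 3.2], [0, 0, 0, 0, 3.2], [0, 0, 0, 0, 3.2]]

```text
clock: 10.85
tool_pos: [0.5336, 0.0927, 0.1342]
orientation: [-180.0, 0.1, -101.9]
force: [1.0, 0.9, -1.9]
opening: 0.0351
gripper_force: 30.0
```

Request:
step_arm:
  moves:
    - [[1.4, -0.29, 0, 0, 3.2], [1.4, -0.29, 0, 0, 3.2], [1.4, -0.3, 0, 0, 3.2], [1.4, -0.3, 0, 0, 3.2], [1.4, -0.3, 0, 0, 3.2], [1.4, -0.29, 0, 0, 3.2], [1.4, -0.29, 0, 0, 3.2], [1.42, -0.29, 0, 0, 3.2], [0, 0, 0, 0, 3.2], [0, 0, 0, 0, 3.2]]

```text
clock: 11.85
tool_pos: [0.6457, 0.0687, 0.1329]
orientation: [179.9, -0.0, -101.9]
force: [-0.0, -0.2, -1.0]
opening: 0.0354
gripper_force: 30.0
```

Run:
```python
from h import *
a,d=snap('scene','s7'); b,dt=snap('top','t7'); o=ctrl.get_obs(); print(o['tool_pos'],o['orientation'],o['force'])
ex=np.array([.9787,-.2054]);ey=np.array([.2054,.9787]);C2=np.array([.6166,-.0706])
P=pts('scene',d); X=(P[...,:2]-C2)@ex; Y=(P[...,:2]-C2)@ey; Z=P[...,2]
# glass/cap/fingers beyond the end, per height band
for z0 in np.arange(.05,.215,.01):
    m=(Z>z0)&(Z<z0+.01)&(abs(X)<.06)&(Y>.118)&(Y<.19)
    if m.sum()>3: print(round(z0,3),m.sum(),np.round([X[m].min(),X[m].max(),Y[m].min(),Y[m].max()],4))
# upturned end stops of rail 2
m=(Z>.1625)&(Z<.169)&(abs(X)<.043)&(Y>.09)&(Y<.118); print(m.sum(),np.round(np.c_[X[m],Y[m],Z[m]],4)[:30])
cv2.imwrite('pics/c7.png',cv2.resize(a[110:230,220:380],None,fx=5,fy=5,interpolation=2))
```

```text
[0.64527627 0.06897136 0.13339202] [ 1.79964149e+02 -1.26178488e-02 -1.01903002e+02] [ 0.31183962 -0.56455784 -0.68414791]
0.06 10 [0.0085 0.0146 0.1318 0.1469]
0.07 23 [0.0076 0.0165 0.1312 0.1529]
0.08 25 [0.0088 0.0152 0.1316 0.1518]
0.09 19 [0.0084 0.0153 0.1329 0.1494]
0.1 23 [0.0066 0.0156 0.1307 0.1541]
0.11 27 [0.0078 0.015  0.1299 0.1514]
0.12 21 [0.0073 0.0138 0.1314 0.1513]
0.13 25 [0.0089 0.0154 0.13   0.1498]
0.14 38 [-0.0019  0.0151  0.1261  0.1533]
0.15 50 [-0.0105  0.0141  0.1269  0.1536]
0.16 12 [-0.0039  0.013   0.1242  0.1433]
0.17 57 [-0.0348  0.035   0.1236  0.1526]
0.18 77 [-0.0338  0.0352  0.1226  0.1523]
0.19 84 [-0.0328  0.0354  0.1221  0.1513]
0.2 101 [-0.0361  0.0369  0.1238  0.1506]
0.21 29 [-0.0357  0.0347  0.1295  0.1345]
22 [[-0.0255  0.108   0.1672]
 [-0.0254  0.1052  0.165 ]
 [-0.0232  0.1068  0.1657]
 [-0.02    0.1078  0.1671]
 [-0.0274  0.0978  0.1629]
 [-0.0222  0.1063  0.1635]
 [-0.0143  0.1046  0.168 ]
 [-0.0136  0.1071  0.1677]
 [-0.0147  0.1049  0.1648]
 [-0.0128  0.1067  0.1654]
 [-0.0119  0.109   0.1652]
 [ 0.0135  0.1059  0.1652]
 [ 0.0171  0.1065  0.1669]
 [ 0.0182  0.1086  0.1669]
 [ 0.0196  0.1051  0.1657]
 [ 0.0221  0.1064  0.1668]
 [ 0.0229  0.1087  0.1666]
 [ 0.0227  0.1062  0.1643]
 [ 0.0273  0.1061  0.1668]
 [ 0.0281  0.1084  0.1667]
 [ 0.0288  0.1054  0.1651]
 [ 0.027   0.1093  0.163 ]]
```

View pics/c7.png

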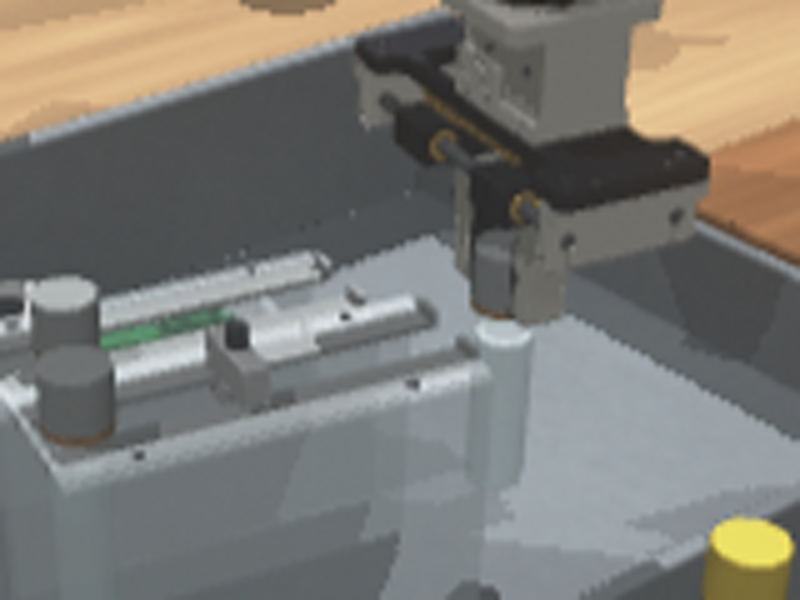

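The tube hangs straight at crop (505,330–480) outside rail 2. The fingers span X -35 to +35 mm about the rail's centre line, and the end stops at crop (425,310) and (470,348) sit symmetrically about it. Sliding in slowly.

Request:
step_arm:
  moves:
    - [[-0.062, -0.294, 0, 0, 3.2], [-0.062, -0.294, 0, 0, 3.2], [-0.062, -0.294, 0, 0, 3.2], [-0.062, -0.294, 0, 0, 3.2], [-0.062, -0.294, 0, 0, 3.2], [-0.062, -0.294, 0, 0, 3.2], [-0.062, -0.294, 0, 0, 3.2], [0, 0, 0, 0, 3.2]]

```text
clock: 12.75
tool_pos: [0.6412, 0.0481, 0.1337]
orientation: [180.0, -0.0, -101.9]
force: [0.5, 0.3, -1.5]
opening: 0.0353
gripper_force: 30.0
```

Request:
step_arm:
  moves:
    - [[-0.062, -0.294, 0, 0, 3.2], [-0.062, -0.294, 0, 0, 3.2], [-0.062, -0.294, 0, 0, 3.2], [-0.062, -0.294, 0, 0, 3.2], [0, 0, 0, 0, 3.2]]

```text
clock: 13.25
tool_pos: [0.6387, 0.0363, 0.1337]
orientation: [180.0, -0.0, -101.9]
force: [0.6, -0.1, -1.4]
opening: 0.0351
gripper_force: 30.0
```

Request:
step_arm:
  moves:
    - [[-0.062, -0.294, 0, 0, 3.2], [-0.062, -0.294, 0, 0, 3.2], [-0.062, -0.294, 0, 0, 3.2], [-0.062, -0.294, 0, 0, 3.2], [0, 0, 0, 0, 3.2]]

```text
clock: 13.75
tool_pos: [0.6362, 0.0246, 0.1337]
orientation: [180.0, -0.0, -101.9]
force: [-0.3, -0.2, -1.3]
opening: 0.0354
gripper_force: 30.0
```

Request:
step_arm:
  moves:
    - [[-0.082, -0.391, 0, 0, 3.2], [-0.082, -0.391, 0, 0, 3.2], [-0.082, -0.391, 0, 0, 3.2], [-0.082, -0.391, 0, 0, 3.2], [-0.082, -0.391, 0, 0, 3.2], [-0.082, -0.391, 0, 0, 3.2], [-0.082, -0.391, 0, 0, 3.2], [0, 0, 0, 0, 3.2]]

```text
clock: 14.55
tool_pos: [0.6305, -0.0029, 0.1337]
orientation: [180.0, -0.0, -101.9]
force: [0.3, 0.1, -1.8]
opening: 0.0355
gripper_force: 30.0
```

Request:
step_arm:
  moves:
    - [[0, 0, -0.15, 0, 3.2], [0, 0, -0.15, 0, 3.2], [0, 0, -0.15, 0, 3.2], [0, 0, -0.15, 0, 3.2], [0, 0, 0, 0, 3.2], [0, 0, 0, 0, 3.2]]

```text
clock: 15.15
tool_pos: [0.6306, -0.0023, 0.1276]
orientation: [180.0, -0.0, -101.9]
force: [0.1, -0.7, -1.0]
opening: 0.0353
gripper_force: 30.0
```

Request:
step_arm:
  moves:
    - [[0, 0, -0.06, 0, 3.2], [0, 0, -0.06, 0, 3.2], [0, 0, 0, 0, 3.2], [0, 0, 0, 0, 3.2]]

```text
clock: 15.55
tool_pos: [0.6306, -0.0024, 0.1265]
orientation: [180.0, -0.0, -101.9]
force: [0.7, 0.0, -1.2]
opening: 0.0352
gripper_force: 30.0
```

Request:
step_arm:
  moves:
    - [[0, 0, -0.05, 0, 3.2], [0, 0, -0.05, 0, 3.2], [0, 0, 0, 0, 3.2], [0, 0, 0, 0, 3.2]]

```text
clock: 15.95
tool_pos: [0.6306, -0.0024, 0.1254]
orientation: [180.0, -0.0, -101.9]
force: [-0.8, -0.0, -0.5]
opening: 0.0353
gripper_force: 30.0
```

Request:
step_arm:
  moves:
    - [[0, 0, -0.03, 0, 3.2], [0, 0, 0, 0, 3.2], [0, 0, 0, 0, 3.2]]

```text
clock: 16.25
tool_pos: [0.6307, -0.0024, 0.1253]
orientation: [-180.0, 0.0, -101.9]
force: [-0.1, -0.4, 0.0]
opening: 0.0355
gripper_force: 30.0
```

Request:
step_arm:
  moves:
    - [[-0.082, -0.391, 0, 0, 3.2], [-0.082, -0.391, 0, 0, 3.2], [-0.082, -0.391, 0, 0, 3.2], [-0.082, -0.391, 0, 0, 3.2], [-0.082, -0.391, 0, 0, 3.2], [-0.082, -0.391, 0, 0, 3.2], [-0.082, -0.391, 0, 0, 3.2], [-0.082, -0.391, 0, 0, 3.2], [-0.082, -0.391, 0, 0, 3.2], [0, 0, 0, 0, 3.2]]

```text
clock: 17.25
tool_pos: [0.6231, -0.0383, 0.1253]
orientation: [-180.0, -0.0, -101.9]
force: [-0.2, -1.1, 0.4]
opening: 0.0353
gripper_force: 30.0
```

Request:
step_arm:
  moves:
    - [[-0.041, -0.196, 0, 0, 3.2], [-0.041, -0.196, 0, 0, 3.2], [-0.041, -0.196, 0, 0, 3.2], [0, 0, 0, 0, 3.2], [0, 0, 0, 0, 3.2]]

```text
clock: 17.75
tool_pos: [0.622, -0.0436, 0.1253]
orientation: [-180.0, -0.0, -101.9]
force: [1.0, -0.2, 0.1]
opening: 0.0357
gripper_force: 30.0
```

Run:
```python
from h import *
o=ctrl.get_obs(); a,d=snap('scene','s8')
ex=np.array([.9787,-.2054]);ey=np.array([.2054,.9787]);C2=np.array([.6166,-.0706])
p=o['tool_pos'][:2]-C2; print('tcp XY',p@ex,p@ey,o['force'],o['tool_pos'][2])
P=pts('scene',d); X=(P[...,:2]-C2)@ex; Y=(P[...,:2]-C2)@ey; Z=P[...,2]
m=(Z>.168)&(Z<.181)&(abs(X)<.02)&(Y<.005)&(Y>-.03); print('stop Y',np.round(np.percentile(Y[m],[2,50,98]),4),m.sum())
cv2.imwrite('pics/c8.png',cv2.resize(a[140:220,220:330],None,fx=7,fy=7,interpolation=2))
```

```text
tcp XY -0.000209654677805194 0.02750932646442885 [ 1.03041359 -0.18124806  0.1238748 ] 0.12525632145651444
stop Y [-0.0139 -0.0127 -0.0119] 36
```

View pics/c8.png

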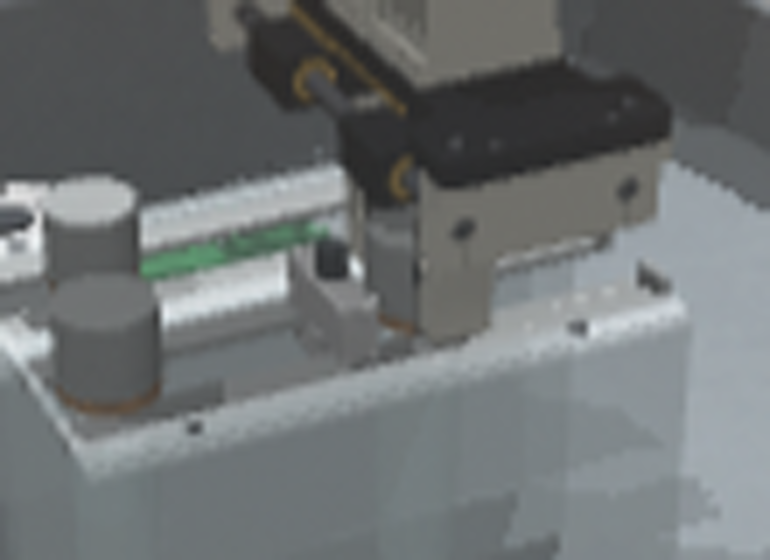

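The tube hangs on rail 2 with its cap at crop (390,280), about 8 mm from the stop at crop (335,300). Next come fine steps with a force check.

Request:
step_arm:
  moves:
    - [[-0.021, -0.098, 0, 0, 3.2], [-0.021, -0.098, 0, 0, 3.2], [-0.021, -0.098, 0, 0, 3.2], [-0.021, -0.098, 0, 0, 3.2], [-0.021, -0.098, 0, 0, 3.2], [-0.021, -0.098, 0, 0, 3.2], [0, 0, 0, 0, 3.2], [0, 0, 0, 0, 3.2]]

```text
clock: 18.6
tool_pos: [0.6208, -0.0495, 0.1252]
orientation: [-180.0, -0.0, -101.9]
force: [0.8, 0.7, 3.0]
opening: 0.0357
gripper_force: 30.0
```

Request:
step_arm:
  moves:
    - [[-0.008, -0.039, 0, 0, 3.2], [-0.008, -0.039, 0, 0, 3.2], [0, 0, 0, 0, 3.2]]

```text
clock: 18.9
tool_pos: [0.6207, -0.05, 0.1252]
orientation: [-180.0, 0.0, -101.9]
force: [0.4, 3.0, 2.9]
opening: 0.0355
gripper_force: 30.0
```

Request:
step_arm:
  moves:
    - [[-0.008, -0.039, 0, 0, 3.2], [0, 0, 0, 0, 3.2]]

```text
clock: 19.1
tool_pos: [0.6206, -0.0504, 0.1252]
orientation: [-180.0, 0.0, -101.9]
force: [-0.2, 1.8, 3.6]
opening: 0.0356
gripper_force: 30.0
```

Request:
step_arm:
  moves:
    - [[0, 0, 0, 0, 3.2]]

```text
clock: 19.2
tool_pos: [0.6206, -0.0505, 0.1252]
orientation: [-180.0, 0.0, -101.9]
force: [-0.1, 2.7, 3.1]
opening: 0.0352
gripper_force: 30.0
```

Request:
step_arm:
  moves:
    - [[-0.008, -0.039, 0, 0, 3.2], [0, 0, 0, 0, 3.2]]

```text
clock: 19.4
tool_pos: [0.6205, -0.0509, 0.1252]
orientation: [-180.0, 0.0, -101.9]
force: [0.5, 1.9, 3.3]
opening: 0.035
gripper_force: 30.0
```

Request:
step_arm:
  moves:
    - [[0, 0, 0, 0, 3.2]]

```text
clock: 19.5
tool_pos: [0.6205, -0.0509, 0.1252]
orientation: [-180.0, 0.0, -101.9]
force: [0.6, 1.7, 3.6]
opening: 0.0358
gripper_force: 30.0
```

Request:
step_arm:
  moves:
    - [[0, 0, 0.03, 0, 3.2], [0, 0, 0, 0, 3.2], [0, 0, 0, 0, 3.2]]

```text
clock: 19.8
tool_pos: [0.6203, -0.051, 0.1252]
orientation: [180.0, -0.0, -101.9]
force: [1.4, 1.6, 1.9]
opening: 0.0355
gripper_force: 30.0
```

Request:
step_arm:
  moves:
    - [[-0.008, -0.039, 0, 0, 3.2], [0, 0, 0, 0, 3.2]]

```text
clock: 20.0
tool_pos: [0.6203, -0.051, 0.1253]
orientation: [180.0, 0.0, -101.9]
force: [1.5, 3.0, 0.4]
opening: 0.0354
gripper_force: 30.0
```

Request:
step_arm:
  moves:
    - [[-0.008, -0.039, 0, 0, 3.2], [0, 0, 0, 0, 3.2]]

```text
clock: 20.2
tool_pos: [0.6203, -0.0511, 0.1253]
orientation: [180.0, 0.0, -101.9]
force: [1.3, 4.6, -0.0]
opening: 0.0354
gripper_force: 30.0
```

The cap is up against the stop: y force about 4.6 N, no further advance, and the position matches the measured face. Letting go.

Request:
step_arm:
  moves:
    - [[0, 0, 0, 0, 3.2], [0, 0, 0, 0, 3.7], [0, 0, 0, 0, 4.2], [0, 0, 0, 0, 5.0], [0, 0, 0, 0, 5.6], [0, 0, 0, 0, 5.6]]

```text
clock: 20.8
tool_pos: [0.62, -0.0519, 0.1253]
orientation: [180.0, -0.0, -101.9]
force: [-0.6, 0.1, 0.5]
opening: 0.0549
gripper_force: 0.0
```

Request:
step_arm:
  moves:
    - [[0, 0, 1, 0, 5.6], [0, 0, 1.5, 0, 5.6], [0, 0, 2, 0, 5.6], [0, 0, 3, 0, 5.6], [0, 0, 3, 0, 5.6], [-2, 4, 2, 0, 5.6], [-2, 4, 0, 0, 5.6], [-2, 4, 0, 0, 5.6], [-2, 4, 0, 0, 5.6], [-1, 4, 0, 0, 5.6]]

```text
clock: 21.8
tool_pos: [0.5289, 0.1495, 0.252]
orientation: [-179.9, 0.1, -101.9]
force: [0.6, -0.2, 0.3]
opening: 0.056
gripper_force: 0.0
```

Run:
```python
from fit import *
a,d=snap('top','t9'); P=pts('top',d); o=ctrl.get_obs(); print(o['tool_pos'],o['force'])
ex=np.array([.9787,-.2054]);ey=np.array([.2054,.9787]);C2=np.array([.6166,-.0706])
for c,q,r,n in caps(P,[((.6206,-.0515),.1943),((.4935,-.097),.1645),((.599,-.155),.1943)]): print(c,q,r,n,(c-C2)@ex,(c-C2)@ey)
m=(P[...,2]>.174)&(P[...,2]<.186)&(np.hypot(P[...,0]-.6152,P[...,1]+.0759)<.03)&(((P[...,:2]-C2)@ey)<.002)
print(cv2.minAreaRect(P[m][:,:2].astype(np.float32)))
print(np.median(P[...,2][np.hypot(P[...,0]-.6206,P[...,1]+.0515)<.012]))
cv2.imwrite('pics/c9.png',cv2.resize(a[150:315,165:315],None,fx=3.6,fy=3.6,interpolation=2))
```

```text
[0.5286189  0.15409642 0.2518207 ] [-0.30069317  3.41238794  0.27803854]
[ 0.619  -0.0546] [ 0.6188 -0.0522] 0.0206 268 -0.0009375200000000402 0.016152159999999985
[ 0.4937 -0.0971] [ 0.4937 -0.097 ] 0.0179 253 -0.11483913000000001 -0.05117921000000001
[ 0.599 -0.155] [ 0.5987 -0.155 ] 0.0178 258 0.00011063999999994314 -0.08621732000000001
((0.6152636408805847, -0.07581596821546555), (0.014139964245259762, 0.04558997601270676), 77.9515151977539)
0.19409905921200177
```

View pics/c9.png

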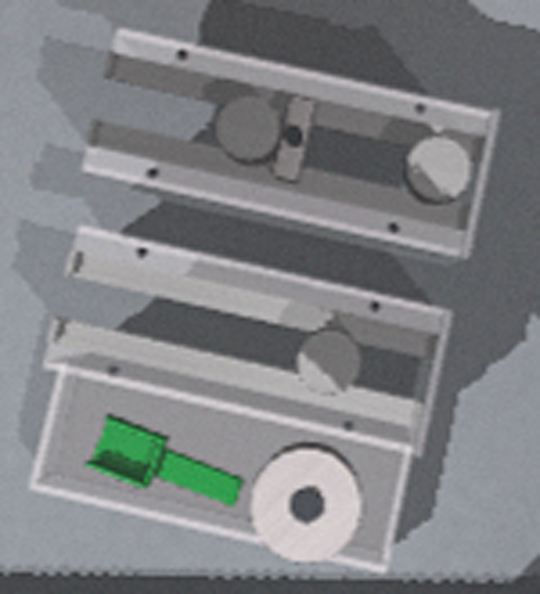

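The cap at crop (248,128) sits against the stop at crop (293,138), and the other things haven't moved. One last check of the gap, and I'll hand in if it's good.

Run:
```python
from h import *
from plant import close_job
ey=np.array([.2054,.9787]);ex=np.array([.9787,-.2054]);C2=np.array([.6166,-.0706])
a,d=snap('top','t10');P=pts('top',d);Y=(P[...,:2]-C2)@ey;X=(P[...,:2]-C2)@ex
m=(abs(P[...,2]-.1943)<.004)&(np.hypot(P[...,0]-.6206,P[...,1]+.0515)<.024)&(Y>.003)
c,r=cv2.minEnclosingCircle(P[m][:,:2].astype(np.float32)); dist=np.hypot(*(np.array(c)-[.61525,-.07585]))
print(c,r,dist,(np.array(c)-C2)@ex)
if dist<.0262: print(close_job())
```

```text
(0.6191360950469971, -0.05103309825062752) 0.017797989770770073 0.025119322187358132 -0.00153696539682511
the job is handed in; nothing more can be done
None
```

The job is handed in: the tube hangs on rail 2 with its cap against the thumbscrew stop (axis 25.1 mm from the stop's middle by camera, limit 27 mm), the stop and the tube_b and tube_c caps are where they were, the tin and scoop look unmoved, and the gripper is clear; no verdict came back.

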